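Start the toaster for frozen bread: browning, lever, frozen key

ROBOT

A 7-joint arm with a two-finger parallel gripper is mounted at the origin on a cart in front of the work surface, level with it; the furniture and walls round the work are solid. World frame = base frame: x ahead of the robot, y to its left, z up, the work surface at z = 0. Lengths are in mm, angles in rad, forces in N, time in s.
With the tool pointing down it reaches from about 400 to 875 mm from the base axis. Payload 4.4 kg.
Tool frame: the origin (TCP) lies midway between the tips of the shut fingers; the grasp point (between the pads) lies 19 mm behind it; z points along the fingers, y is the line along which they close (so a half turn about z gives the same grasp; the last joint's range is limited). The gripper opens to 85 mm and grips with 20 to 120 N. Pads are 22 mm wide; open, the fingers measure 114 mm over their backs; the gripper's body (76 mm by 85 mm) begins 54 mm behind the grasp point. The pads swing forward as they close: fully open they stand 13 mm farther back than shut.
Start: joints at [-1.317, 0.628, 0.038, 1.517, -0.027, 0.996, -0.02], TCP at [204.321, 617.066, 231.313] pointing down, gripper open.
Joint ranges: [-3.06, 3.06], [-0.37, 2.12], [-1.25, 1.32], [0.18, 2.47], [-1.1, 4.24], [0.23, 1.98], [-2.94, 2.94]. Speed limits (rad/s): [2.57, 2.57, 3.14, 3.14, 3.14, 3.14, 3.14].

INTERFACE

Orientations are given as [roll, pitch, yaw] about the fixed x, y, z axes, in that order (R = Rz(yaw) Ry(pitch) Rx(roll)).
In Python, from cell import read_state, get_image, finish_job gives the robot as it stands.
- The arm moves only by the tool send_rows, never from a script. Its argument "series" is a list of rows, each an object of numbers: "ax", "ay", "az": the turn, a rotation vector about the tool's x, y, z in rad; "dx", "dy", "dz": the shift along the tool's x, y, z in cm; "hand": the closure, from 0 (fully open) to 1 (shut). In form: [{"ax": .., "ay": .., "az": .., "dx": .., "dy": .., "dz": .., "hand": ..}, ...]. A call has 1 to 10 rows; each row is the pose to reach, as a shift and turn from the pose commanded when the call began, along the tool's axes at that moment; what a row does not reach only later rows make up. A row lasts 1/10 s, in which the tool goes at most 50 mm and 8.59 degrees, less where a joint would pass 70% of its speed; a pose out of reach is approached as far as the arm can. A call with a gripper value outside its range is refused whole. The fingers move at their own pace and stop on an object; the grip force is fixed at half the most. Time passes only in rows, so rows that repeat a pose let the fingers close. It gives the time, the measured TCP pose, the force, the opening and the grip force at its end, in the units of the state.
- read_state(): the state, without advancing time (a new reading comes with each control period).
- get_image(name): name is "scene" or "side" or "wrist"; returns a dict with "pixels" (384x512x3 uint8, red, green, blue), "mtx" (3x3 intrinsics, pixels), "k1" (the pictures are not rectified: a ray, as slopes to the right and down, at radius r is drawn at 1 + k1 r^2 times it, then the intrinsics apply), "R" (3x3) and "t" (3): a world point X has camera coordinates R X + t. Camera axes: x right, y down, z forward; pixel columns grow to the right and rows downward; lengths in mm; the calibration is good to about 2 mm. A picture is of the moment at which its call begins. There is no depth.
- finish_job(): hands the job in; it is judged then, once.
The state is a dict: "clock": time; "qpos": joint angles; "qd": joint speeds; "tau": joint torques, N m; "eef_pos": TCP position; "tool_rot": TCP orientation; "force": force on the tool from outside, world axes, zero at the start; "torque": the same for the moment, N m; "width": finger opening in mm; "gripper_force": force on a finger pad.
Only numpy, scipy, OpenCV 4.12 (cv2) and the standard library are available. Lean on these libraries where they do the work, as an engineer would, in place of code of your own. Each camera call takes 0.05 s, during which the arm holds its last target. There are 200 camera calls.

TASK

Two frozen slices are waiting in the toaster: push the browning slider on its control deck all the way to the dark end (the end with the largest dot), then press the lever at the front end down until it latches and stays down, and then press the round key with the snowflake fully down and let it come back up. Each needs only a light fingertip touch, in this order. Leave the square and the oblong key alone, do not push on the bread, and do not lift or shift the toaster or disturb the mug and the jars near it.

Things in the scene. Friction and masses are not known exactly. Their poses are not given: they have to be found in the camera images.
- toaster: two-slice toaster, 285 x 180 x 185 mm, 2 kg, loose. Origin: centre of underside; x from the control end (-145 mm, towards the robot) to the back, y left, z up. Black control head x = -145 to -35 mm, level deck at z = 155 mm; behind it the steel slot part, top z = 185 mm, two bread slices standing 46 mm out of it at x = 0 to 105 mm while the lever is up.
- lever (a joint): bread lever with its carriage, m pressed down: 0 = up (start), 0.040 = bottom stop. A spring of about 4.5 N pushes it up, weakening over the second half of the way down; past about 0.028 it snaps by itself to the bottom and stays there (latched) with about 4 N against a rubber stop (gives 1 mm per 3 N). Let go earlier, it pops up again. The bread goes down with it.
- lever_top (a point): centre of the top face of the lever's black knob; the knob is 24 (x) x 50 (y) x 13 mm thick. It sticks out of the toaster's front end: its centre is 32 mm in front of the front face, at x = -177, y = 0, z = 130 mm of the toaster when up, z = 90 mm when latched. The point moves with the lever.
- browning (a joint): browning slider, m: 0 = light end (right, -y of the toaster), 0.070 = dark end (left, +y, the end of the track with the largest dot), its stop. Moves with about 1.2 N of friction and stays where it is left; starts somewhere in the lighter half.
- slider_top (a point): centre of the top of the slider's grey grip, 24 (x) x 12 (y) x 16 mm high with its foot 2 mm above the deck, top 18 mm above the deck, on a track along y at x = -68 mm of the toaster, from y = -35 mm (light) to +35 mm (dark). The point moves with the grip.
- frozen_key (a joint): press depth of the round key in m, 0 = up, 0.006 = fully down; more than 0.003 counts as pressed.
- frozen_key_top (a point): centre of the top of the round grey key (24 mm across) with a white snowflake (frozen bread), leftmost of three keys near the front of the deck, at x = -117, y = +55, z = 162 mm of the toaster. It stands 7 mm proud of the deck, travels 6 mm straight down on a spring (1 N at first, 4 N at the bottom) and comes back up when let go. It works only with the lever latched.
- reheat_key (a joint): press depth of the square key in m, 0 = up; not to be pressed.
- reheat_key_top (a point): centre of the top of the square grey key (19 mm), in the middle of the row, at x = -117, y = 0, z = 162 mm of the toaster; same spring as the round key. Leave it alone.
- cancel_key (a joint): press depth of the oblong key in m, 0 = up; not to be pressed.
- cancel_key_top (a point): centre of the top of the oblong grey key (15 x 30 mm, long in y), rightmost of the row, at x = -117, y = -55, z = 162 mm of the toaster; same spring as the round key. Leave it alone.
- mug: white mug with dark stripes, 86 mm across without its handle, 90 mm high, loose; origin at the underside. Bystander.
- sugar: sugar jar of glass with a grey lid, 64 mm across, 90 mm high, loose; origin at the underside. Bystander.
- mustard: squat glass jar with a red lid, 62 mm across, 86 mm high, loose; origin at the underside. Bystander.

How it is judged:
By the outcome, as a careful person would: the job done as asked, in the order asked, and still so for the second after the job is handed in, with the robot touching nothing.
It also fails if it takes over 56 s, if anything falls off the work surface, if the arm or the gripper's body presses on something with over 40 N, if the wrist force passes 120 N, or if a joint passes its speed limit or range.

## Working session

There is one attempt and no reset: what is moved stays moved. The work goes in short steps, Python scripts to look and compute and a tool call to move; the robot and the scene stay as the last step left them, time stands still between calls to the robot, and variables do not carry over. Pictures are saved under pics/ and viewed, at most 10 in all, crops included, and the job is handed in when it is done.

Besides the shell and the picture viewer there is one more tool, called after "Request:" as name([rows], argument=value, ...), one row to a line, values as JSON. send_rows: Moves the arm, as the interface text tells. Its arguments: {"type":"object","properties":{"series":{"type":"array","items":{"type":"object","properties":{"ax":{"type":"number"},"ay":{"type":"number"},"az":{"type":"number"},"dx":{"type":"number"},"dy":{"type":"number"},"dz":{"type":"number"},"hand":{"type":"number"}}}}},"required":["series"]}

```bash
mkdir -p pics
cat > h.py <<'E'
import numpy as np, cv2
from cell import read_state, get_image, finish_job
def save(n,f):
    im=get_image(n); cv2.imwrite(f'pics/{f}.png',im['pixels'][:,:,::-1]); np.savez(f'pics/{f}.npz',**im); return im
def ray(im,u,v):
    d=cv2.undistortPoints(np.array([[[u,v]]],float),np.array(im['mtx'],float),np.array([float(im['k1']),0,0,0]))[0,0]
    R=np.array(im['R']);t=np.array(im['t']).ravel()
    return -R.T@t, R.T@np.array([d[0],d[1],1])
def onz(im,u,v,z):
    c,d=ray(im,u,v); return c+d*(z-c[2])/d[2]
def proj(im,X):
    R=np.array(im['R']);t=np.array(im['t']).ravel()
    return cv2.projectPoints(np.array(X,float).reshape(-1,1,3),cv2.Rodrigues(R)[0],t,np.array(im['mtx'],float),np.array([float(im['k1']),0,0,0]))[0][:,0]
E
python3 - <<'E'
from h import *
a=save('scene','s0');b=save('side','d0');w=save('wrist','w0')
cv2.imwrite('pics/two.png',np.hstack([cv2.resize(x['pixels'],(400,300)) for x in (b,w)])[:,:,::-1])
s=read_state();print(s['clock'],s['eef_pos'],s['tool_rot'],s['force'],s['width'])
for x in(a,b,w):print(ray(x,256,192),x['mtx'][0][0],x['k1'])
E
```

```text
0.15 [204.19680751 616.62316034 230.60370686] [-3.14017542e+00  1.20698490e-05  2.82173822e+00] [-0.18096997  0.09303065  0.32731237] 85.31768879349313
(array([ 656.13628688, -787.53226245,  620.81336597]), array([-0.16042114,  0.86531618, -0.47519235])) 385.32674644220253 0.0013928521988584369
(array([ 106.76251269, -881.39612077,  588.54982347]), array([ 0.37123564,  0.83188105, -0.41286108])) 444.2378684174493 -0.1609055316980973
(array([135.79223384, 638.98367465, 372.65054629]), array([ 0.26813588, -0.09178094, -0.95900232])) 291.2578432349858 -0.0018786859149907409
```

View pics/s0.png

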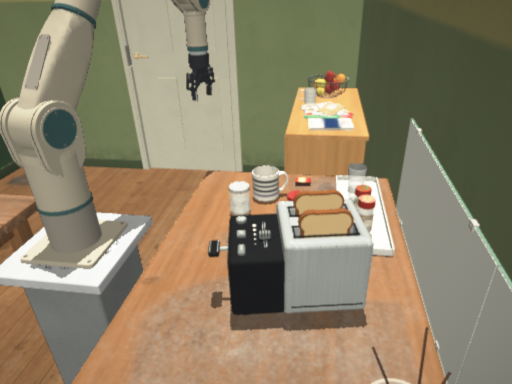

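View pics/two.png

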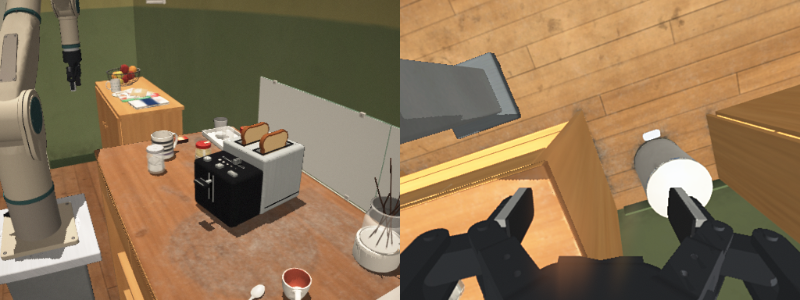

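Scene: the toaster's black head is at about cols 228–285 and rows 215–312, with the lever knob at (214,248), keys at col ~241 and slider track at col ~262. The sugar jar is at (238,198), the mug at (267,184). The side view agrees. I'll enlarge both views of the toaster next.

Run:
```python
import cv2,numpy as np
a=cv2.imread('pics/s0.png')[205:285,200:300];b=cv2.imread('pics/d0.png')[180:280,230:355]
cv2.imwrite('pics/c0.png',np.hstack([cv2.resize(x,(400,320),interpolation=cv2.INTER_CUBIC) for x in(a,b)]))
```

```text
(no output)
```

View pics/c0.png

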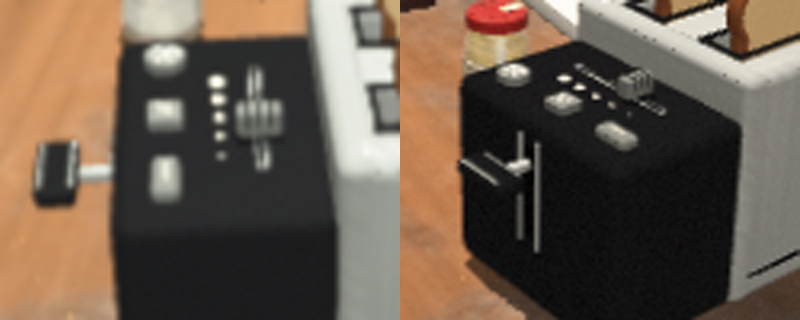

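The crop shows, in scene pixels, round key (241,218.5), square (241,233), oblong (241.3,249) and slider grip top (264,233). In the side view they are at (265.5,202.5), (281,211.5), (297.5,221) and (303,204). Dots grow to the far (+y) side.

Run:
```python
from h import *
L=lambda f:dict(np.load(f'pics/{f}.npz'))
a,b=L('s0'),L('d0')
P={'round':((241,218.5),(265.5,202.5),162),'sq':((241,233),(281,211.5),162),'obl':((241.3,249),(297.5,221),162),'sl':((264,232.5),(303,204),173)}
for k,(p,q,z) in P.items():
    A,B=onz(a,*p,z),onz(b,*q,z)
    c1,d1=ray(a,*p);c2,d2=ray(b,*q)
    s=np.linalg.lstsq(np.c_[d1,-d2],c2-c1,rcond=None)[0]
    print(k,A.round(1),B.round(1),((c1+d1*s[0]+c2+d2*s[1])/2).round(1))
# jars: scene
for n,(u,v) in {'sugar top':(239,187),'mug top':(266,171)}.items(): print(n,onz(a,u,v,90).round(0))
```

```text
round [488.5 -78.2 162. ] [486.2 -82.1 162. ] [488.2 -77.1 160.3]
sq [ 499.8 -134.   162. ] [ 497.  -135.9  162. ] [ 499.2 -131.5  159.9]
obl [ 511.5 -188.5  162. ] [ 507.8 -188.2  162. ] [ 510.4 -184.1  159.1]
sl [ 550.1 -142.4  173. ] [ 545.7 -143.8  173. ] [ 549.3 -137.5  169.6]
sugar top [421. 205.  90.]
mug top [485. 323.  90.]
```

Request:
send_rows([
  {"dx":-58.4,"dy":-64.2,"dz":-4,"az":-0.52,"hand":1},
  {"dx":-58.4,"dy":-64.2,"dz":-4,"az":-0.52,"hand":1},
  {"dx":-58.4,"dy":-64.2,"dz":-4,"az":-0.52,"hand":1},
  {"dx":-58.4,"dy":-64.2,"dz":-4,"az":-0.52,"hand":1},
  {"dx":-58.4,"dy":-64.2,"dz":-4,"az":-0.52,"hand":1},
  {"dx":-58.4,"dy":-64.2,"dz":-4,"az":-0.52,"hand":1},
  {"dx":-58.4,"dy":-64.2,"dz":-4,"az":-0.52,"hand":1},
  {"dx":-58.4,"dy":-64.2,"dz":-4,"az":-0.52,"hand":1},
  {"dx":-58.4,"dy":-64.2,"dz":-4,"az":-0.52,"hand":1},
  {"dx":-58.4,"dy":-64.2,"dz":-4,"az":-0.52,"hand":1},
])

```text
invalid input at $.series[0]: expected keys ax, ay, az, dx, dy, dz, hand
```

Request:
send_rows([
  {"dx":-58.4,"dy":-64.2,"dz":-4,"ax":0,"ay":0,"az":-0.52,"hand":1},
  {"dx":-58.4,"dy":-64.2,"dz":-4,"ax":0,"ay":0,"az":-0.52,"hand":1},
  {"dx":-58.4,"dy":-64.2,"dz":-4,"ax":0,"ay":0,"az":-0.52,"hand":1},
  {"dx":-58.4,"dy":-64.2,"dz":-4,"ax":0,"ay":0,"az":-0.52,"hand":1},
  {"dx":-58.4,"dy":-64.2,"dz":-4,"ax":0,"ay":0,"az":-0.52,"hand":1},
  {"dx":-58.4,"dy":-64.2,"dz":-4,"ax":0,"ay":0,"az":-0.52,"hand":1},
  {"dx":-58.4,"dy":-64.2,"dz":-4,"ax":0,"ay":0,"az":-0.52,"hand":1},
  {"dx":-58.4,"dy":-64.2,"dz":-4,"ax":0,"ay":0,"az":-0.52,"hand":1},
  {"dx":-58.4,"dy":-64.2,"dz":-4,"ax":0,"ay":0,"az":-0.52,"hand":1},
  {"dx":-58.4,"dy":-64.2,"dz":-4,"ax":0,"ay":0,"az":-0.52,"hand":1},
])

```text
clock: 1.15
eef_pos: [407.6, 158.7, 254.5]
tool_rot: [3.141, 0.0, -2.941]
force: [1.2, -0.0, 0.3]
width: 0.0
gripper_force: 0.0
```

```bash
cat >> h.py <<'E'
from scipy.spatial.transform import Rotation as Ro
def go(x,y,z,yaw=None):
    s=read_state(); R=Ro.from_euler('xyz',s['tool_rot'])
    d=R.inv().apply(np.array([x,y,z])-s['eef_pos'])/10
    r=(R.inv()*Ro.from_euler('xyz',[np.pi,0,yaw])).as_rotvec() if yaw is not None else 0
    print('t',round(s['clock'],2),'eef',np.round(s['eef_pos'],1),np.round(s['tool_rot'],3),'F',np.round(s['force'],1),'-> d',d.round(2),'a',np.round(r,3),'q',np.round(s['qpos'],2))
E
python3 -c "
from h import *
go(557,-176,270,-2.94)"
```

```text
t 1.15 eef [407.6 158.7 254.5] [ 3.141  0.    -2.941] F [ 1.2 -0.   0.3] -> d [ -7.98 -35.77  -1.55] a [ 0.     0.    -0.001] q [-0.4   0.3  -0.04  2.05  0.02  0.8   1.32]
```

Request:
send_rows([
  {"dx":-7.8,"dy":-34,"dz":-1.5,"ax":0,"ay":0,"az":0,"hand":1},
  {"dx":-7.8,"dy":-34,"dz":-1.5,"ax":0,"ay":0,"az":0,"hand":1},
  {"dx":-7.8,"dy":-34,"dz":-1.5,"ax":0,"ay":0,"az":0,"hand":1},
  {"dx":-7.8,"dy":-34,"dz":-1.5,"ax":0,"ay":0,"az":0,"hand":1},
  {"dx":-7.8,"dy":-34,"dz":-1.5,"ax":0,"ay":0,"az":0,"hand":1},
  {"dx":-7.8,"dy":-34,"dz":-1.5,"ax":0,"ay":0,"az":0,"hand":1},
  {"dx":-7.8,"dy":-34,"dz":-1.5,"ax":0,"ay":0,"az":0,"hand":1},
  {"dx":-7.8,"dy":-34,"dz":-1.5,"ax":0,"ay":0,"az":0,"hand":1},
  {"dx":-7.8,"dy":-34,"dz":-1.5,"ax":0,"ay":0,"az":0,"hand":1},
  {"dx":-7.8,"dy":-34,"dz":-1.5,"ax":0,"ay":0,"az":0,"hand":1},
])

```text
clock: 2.15
eef_pos: [550.7, -155.4, 268.9]
tool_rot: [3.14, -0.001, -2.94]
force: [-0.3, 0.4, 0.4]
width: -0.5
gripper_force: 0.0
```

```bash
python3 -c "
from h import *
go(557,-176,220,-2.94)
w=save('wrist','w1')
P=[[487,-80,162],[498.5,-135,162],[509.5,-188,162],[548,-143,173]]
print(proj(w,P).round(0))"
```

```text
t 2.15 eef [ 550.7 -155.4  268.9] [ 3.14e+00 -1.00e-03 -2.94e+00] F [-0.3  0.4  0.4] -> d [-0.21 -2.15  4.88] a [ 0.002 -0.001  0.   ] q [ 0.2   0.48  0.05  1.69 -0.03  0.98  2.03]
[[359. 137.]
 [292. 137.]
 [228. 137.]
 [271. 194.]]
```

View pics/w1.png

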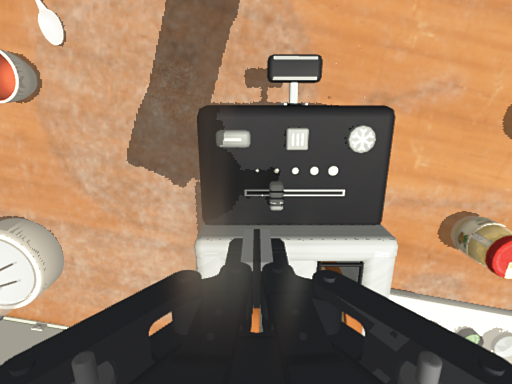

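The wrist view shows the oblong key (233,139), square (297,139), round (362,139), slider grip top (277,192), track from (246,193) to (345,193) and knob top (296,72). The fingertips are at cols ~235–285, row 240.

Run:
```python
from h import *
w=dict(np.load('pics/w1.npz'))
for n,u,v,z in [('obl',233,139,162),('sq',297,139,162),('rnd',362,139,162),('tr-',246,193,155),('tr+',345,193,155),('grip',277,189,173),('knob',296,69,130)]:
    print(n,onz(w,u,v,z).round(1))
print('tip',proj(w,[read_state()['eef_pos']]))
```

```text
obl [ 510.3 -183.8  162. ]
sq [ 499.4 -130.7  162. ]
rnd [488.4 -76.8 162. ]
tr- [ 557.  -163.8  155. ]
tr+ [538.9 -74.7 155. ]
grip [ 542.9 -139.1  173. ]
knob [ 441.7 -141.3  130. ]
tip [[257.26026509 246.02917227]]
```

```bash
python3 -c "
from h import *
go(557,-168,185,-2.94)"
```

```text
t 2.2 eef [ 550.9 -155.1  269.1] [ 3.140e+00 -1.000e-03 -2.939e+00] F [-0.5  0.3  0.4] -> d [-0.35 -1.4   8.41] a [ 0.001 -0.001  0.001] q [ 0.19  0.48  0.05  1.69 -0.03  0.98  2.03]
```

Request:
send_rows([
  {"dx":-0.3,"dy":-1.4,"dz":4,"ax":0,"ay":0,"az":0,"hand":1},
  {"dx":-0.3,"dy":-1.4,"dz":8,"ax":0,"ay":0,"az":0,"hand":1},
  {"dx":-0.3,"dy":-1.4,"dz":9.5,"ax":0,"ay":0,"az":0,"hand":1},
  {"dx":-0.3,"dy":-1.4,"dz":10.2,"ax":0,"ay":0,"az":0,"hand":1},
  {"dx":-0.3,"dy":-1.4,"dz":10.5,"ax":0,"ay":0,"az":0,"hand":1},
  {"dx":-0.3,"dy":-1.4,"dz":10.5,"ax":0,"ay":0,"az":0,"hand":1},
])

```text
clock: 2.8
eef_pos: [557.6, -169.6, 165.1]
tool_rot: [-3.141, 0.001, -2.94]
force: [0.2, -0.4, -0.5]
width: -0.2
gripper_force: 0.0
```

```bash
python3 -c "
from h import *
go(544,-105,163,-2.94)
w=save('wrist','w2');cv2.imwrite('pics/w2c.png',cv2.resize(w['pixels'][60:300,130:450,::-1],(640,480)))"
```

```text
t 2.8 eef [ 557.6 -169.6  165.1] [-3.141e+00  1.000e-03 -2.940e+00] F [ 0.2 -0.4 -0.5] -> d [0.04 6.6  0.2 ] a [-0.     0.001 -0.   ] q [ 0.22  0.61  0.04  1.78 -0.03  0.75  2.05]
```

View pics/w2c.png

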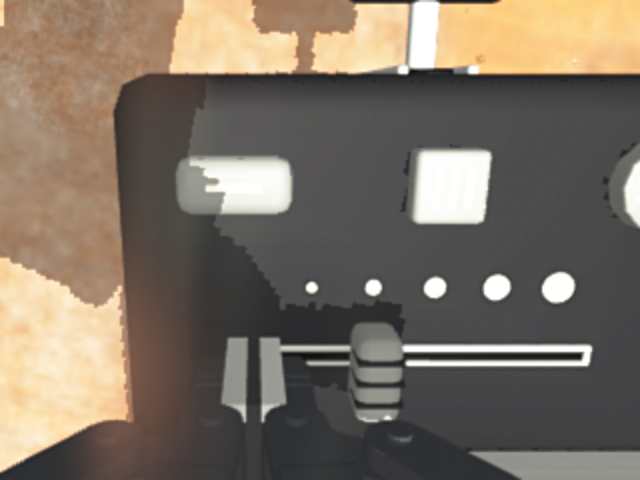

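The fingertips (crop cols 222–285, row ~360) are clear to the right of the grip (cols 350–403) and in line with it. Now I'll push.

Request:
send_rows([
  {"dx":0,"dy":0.8,"dz":0.2,"ax":0,"ay":0,"az":0,"hand":1},
  {"dx":0,"dy":1.4,"dz":0.2,"ax":0,"ay":0,"az":0,"hand":1},
  {"dx":0,"dy":2.0,"dz":0.2,"ax":0,"ay":0,"az":0,"hand":1},
  {"dx":0,"dy":2.7,"dz":0.2,"ax":0,"ay":0,"az":0,"hand":1},
  {"dx":0,"dy":3.4,"dz":0.2,"ax":0,"ay":0,"az":0,"hand":1},
  {"dx":0,"dy":4.1,"dz":0.2,"ax":0,"ay":0,"az":0,"hand":1},
  {"dx":0,"dy":4.8,"dz":0.2,"ax":0,"ay":0,"az":0,"hand":1},
  {"dx":0,"dy":5.5,"dz":0.2,"ax":0,"ay":0,"az":0,"hand":1},
  {"dx":0,"dy":6.1,"dz":0.2,"ax":0,"ay":0,"az":0,"hand":1},
  {"dx":0,"dy":6.4,"dz":0.2,"ax":0,"ay":0,"az":0,"hand":1},
])

```text
clock: 3.85
eef_pos: [544.2, -106.5, 162.3]
tool_rot: [3.141, 0.0, -2.941]
force: [0.3, -2.0, 1.9]
width: 0.3
gripper_force: 1.0
```

Request:
send_rows([
  {"dx":0,"dy":0.1,"dz":0,"ax":0,"ay":0,"az":0,"hand":1},
  {"dx":0,"dy":0.2,"dz":0,"ax":0,"ay":0,"az":0,"hand":1},
  {"dx":0,"dy":0.2,"dz":0,"ax":0,"ay":0,"az":0,"hand":1},
])

```text
clock: 4.15
eef_pos: [543.9, -105.6, 162.2]
tool_rot: [3.142, -0.0, -2.942]
force: [0.8, -0.8, 1.6]
width: -0.3
gripper_force: 0.6
```

```bash
python3 -c "
from h import *
go(544,-105,163,-2.94)
w=save('wrist','w3');cv2.imwrite('pics/w3c.png',cv2.resize(w['pixels'][60:300,100:420,::-1],(640,480)))"
```

```text
t 4.15 eef [ 543.9 -105.6  162.2] [ 3.142 -0.    -2.942] F [ 0.8 -0.8  1.6] -> d [-0.02  0.05 -0.08] a [ 0.    -0.    -0.002] q [ 0.11  0.58  0.05  1.86 -0.04  0.7   1.95]
```

View pics/w3c.png

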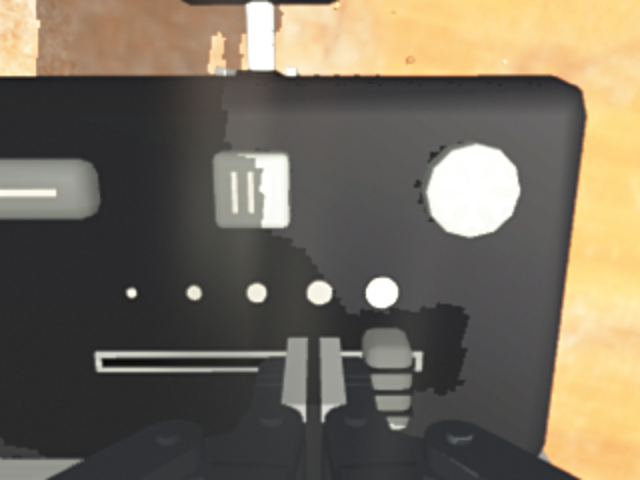

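The grip (crop cols 363–412, top centre 388) is now about level with the largest dot (382,293). After parallax it's about 1 mm short of the stop. I'll push on gently until the force rises.

Request:
send_rows([
  {"dx":0,"dy":0.1,"dz":0,"ax":0,"ay":0,"az":0,"hand":1},
  {"dx":0,"dy":0.15,"dz":0,"ax":0,"ay":0,"az":0,"hand":1},
  {"dx":0,"dy":0.15,"dz":0,"ax":0,"ay":0,"az":0,"hand":1},
])

```text
clock: 4.5
eef_pos: [543.7, -104.9, 162.3]
tool_rot: [-3.141, 0.0, -2.942]
force: [1.1, -3.8, -0.4]
width: -0.1
gripper_force: 1.7
```

Request:
send_rows([
  {"dx":0,"dy":0.1,"dz":0,"ax":0,"ay":0,"az":0,"hand":1},
  {"dx":0,"dy":0.1,"dz":0,"ax":0,"ay":0,"az":0,"hand":1},
])

```text
clock: 4.7
eef_pos: [543.6, -104.6, 162.4]
tool_rot: [-3.14, 0.0, -2.942]
force: [2.9, -5.7, -0.4]
width: 0.1
gripper_force: 2.6
```

At the stop (5.7 N). Next: retract, rise and go over the lever.

```bash
python3 -c "
from h import *
go(437,-143,190,-2.94)"
```

```text
t 4.7 eef [ 543.6 -104.6  162.4] [-3.14   0.    -2.942] F [ 2.9 -5.7 -0.4] -> d [11.21 -1.66 -2.77] a [-0.002  0.    -0.002] q [ 0.11  0.58  0.05  1.86 -0.04  0.7   1.95]
```

Request:
send_rows([
  {"dx":0,"dy":-0.8,"dz":0,"ax":0,"ay":0,"az":0,"hand":1},
  {"dx":0,"dy":-1.2,"dz":-0.5,"ax":0,"ay":0,"az":0,"hand":1},
  {"dx":0,"dy":-1.5,"dz":-4,"ax":0,"ay":0,"az":0,"hand":1},
  {"dx":3,"dy":-1.5,"dz":-4,"ax":0,"ay":0,"az":0,"hand":1},
  {"dx":7,"dy":-1.5,"dz":-4,"ax":0,"ay":0,"az":0,"hand":1},
  {"dx":11,"dy":-1.5,"dz":-4,"ax":0,"ay":0,"az":0,"hand":1},
  {"dx":11,"dy":-1.5,"dz":-4,"ax":0,"ay":0,"az":0,"hand":1},
  {"dx":11,"dy":-1.5,"dz":-4,"ax":0,"ay":0,"az":0,"hand":1},
])

```text
clock: 5.5
eef_pos: [438.2, -139.5, 202.8]
tool_rot: [3.141, 0.0, -2.942]
force: [1.0, 0.7, 0.7]
width: -0.0
gripper_force: 0.0
```

```bash
python3 -c "
from h import *
go(437,-143,145,-2.94)
w=save('wrist','w4');s=save('scene','s4')
cv2.imwrite('pics/m4.png',np.hstack([w['pixels'],cv2.resize(s['pixels'][200:320,200:290],(288,384))])[:,:,::-1])
for i in ['w','s']: print(proj({'w':w,'s':s}[i],[[488.4,-77,162],[499.3,-131,162],[441,-143,130],[539.5,-88,173]]).round(1).tolist())"
```

```text
t 5.5 eef [ 438.2 -139.5  202.8] [ 3.141  0.    -2.942] F [1.  0.7 0.7] -> d [ 0.19 -0.32  5.78] a [ 0.001  0.    -0.002] q [ 0.21  0.4   0.05  2.06 -0.03  0.68  2.05]
[[326.6, 296.1], [251.4, 296.2], [251.4, 205.0], [297.5, 360.8]]
[[241.1, 218.2], [241.1, 232.2], [214.0, 245.9], [262.9, 218.1]]
```

View pics/m4.png

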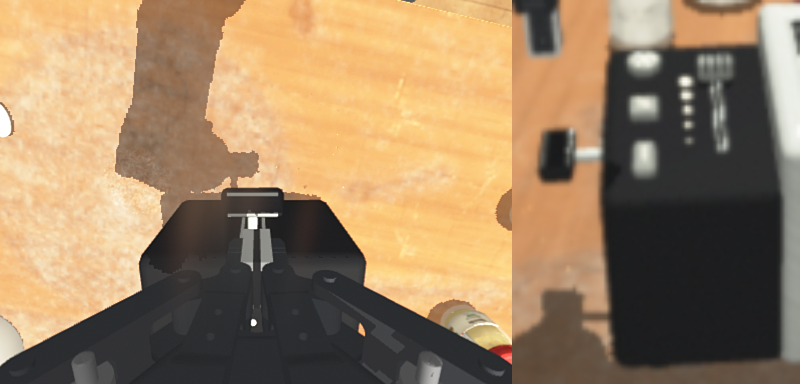

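The grip now sits at the dark end of the track (composite (716,65)), level with the round key, and the deck is otherwise unchanged. The knob top is centred at (252,202) in the wrist view, within 3 px of the prediction. Pressing the lever.

Request:
send_rows([
  {"dx":0.2,"dy":-0.3,"dz":3.5,"ax":0,"ay":0,"az":0,"hand":1},
  {"dx":0.2,"dy":-0.3,"dz":5.5,"ax":0,"ay":0,"az":0,"hand":1},
  {"dx":0.2,"dy":-0.3,"dz":6.5,"ax":0,"ay":0,"az":0,"hand":1},
  {"dx":0.2,"dy":-0.3,"dz":7.0,"ax":0,"ay":0,"az":0,"hand":1},
  {"dx":0.2,"dy":-0.3,"dz":7.5,"ax":0,"ay":0,"az":0,"hand":1},
  {"dx":0.2,"dy":-0.3,"dz":8.0,"ax":0,"ay":0,"az":0,"hand":1},
  {"dx":0.2,"dy":-0.3,"dz":8.5,"ax":0,"ay":0,"az":0,"hand":1},
])

```text
clock: 6.3
eef_pos: [437.9, -142.7, 117.9]
tool_rot: [-3.141, 0.002, -2.941]
force: [-0.6, 1.3, 4.7]
width: 0.3
gripper_force: 2.5
```

Request:
send_rows([
  {"dx":0,"dy":0,"dz":0.5,"ax":0,"ay":0,"az":0,"hand":1},
  {"dx":0,"dy":0,"dz":0.9,"ax":0,"ay":0,"az":0,"hand":1},
  {"dx":0,"dy":0,"dz":1.3,"ax":0,"ay":0,"az":0,"hand":1},
  {"dx":0,"dy":0,"dz":1.6,"ax":0,"ay":0,"az":0,"hand":1},
  {"dx":0,"dy":0,"dz":1.9,"ax":0,"ay":0,"az":0,"hand":1},
  {"dx":0,"dy":0,"dz":1.9,"ax":0,"ay":0,"az":0,"hand":1},
])

```text
clock: 6.9
eef_pos: [436.8, -143.1, 97.8]
tool_rot: [3.141, -0.001, -2.942]
force: [0.3, -0.5, -0.6]
width: 0.1
gripper_force: 0.0
```

```bash
python3 -c "
from h import *
go(437,-143,145,-2.94)"
```

```text
t 6.9 eef [ 436.8 -143.1   97.8] [ 3.141e+00 -1.000e-03 -2.942e+00] F [ 0.3 -0.5 -0.6] -> d [-0.02  0.01 -4.72] a [ 0.    -0.001 -0.002] q [ 0.23  0.59  0.03  2.15 -0.04  0.4   2.07]
```

Latched (force back to 0 at z=98). Up and over to the round key.

Request:
send_rows([
  {"dx":0,"dy":0,"dz":-4,"ax":0,"ay":0,"az":0,"hand":1},
  {"dx":0,"dy":0,"dz":-8,"ax":0,"ay":0,"az":0,"hand":1},
  {"dx":0,"dy":0,"dz":-10.5,"ax":0,"ay":0,"az":0,"hand":1},
  {"dx":-3.2,"dy":2.7,"dz":-10.5,"ax":0,"ay":0,"az":0,"hand":1},
  {"dx":-6.4,"dy":5.4,"dz":-10.5,"ax":0,"ay":0,"az":0,"hand":1},
  {"dx":-6.4,"dy":5.4,"dz":-10.5,"ax":0,"ay":0,"az":0,"hand":1},
  {"dx":-6.4,"dy":5.4,"dz":-10.5,"ax":0,"ay":0,"az":0,"hand":1},
])

```text
clock: 7.6
eef_pos: [489.2, -76.5, 203.1]
tool_rot: [3.142, -0.0, -2.939]
force: [0.2, -0.5, -1.1]
width: 0.4
gripper_force: 0.0
```

```bash
python3 -c "
from h import *
go(488.4,-77,170,-2.94)
w=save('wrist','w5');s=save('scene','s5');d=save('side','d5')
cv2.imwrite('pics/m5.png',np.hstack([cv2.resize(w['pixels'],(400,300)),cv2.resize(s['pixels'][170:320,200:300],(200,300)),cv2.resize(d['pixels'][170:290,230:310],(200,300))])[:,:,::-1])
print(proj(w,[[488.4,-77,162],[499.3,-131,162]])*400/512)"
```

```text
t 7.6 eef [489.2 -76.5 203.1] [ 3.142 -0.    -2.939] F [ 0.2 -0.5 -1.1] -> d [ 0.09 -0.03  3.31] a [ 0.    -0.     0.001] q [ 0.06  0.45  0.05  1.97 -0.03  0.72  1.9 ]
[[200.10809095 168.96597155]
 [136.11429306 168.78659739]]
```

View pics/m5.png

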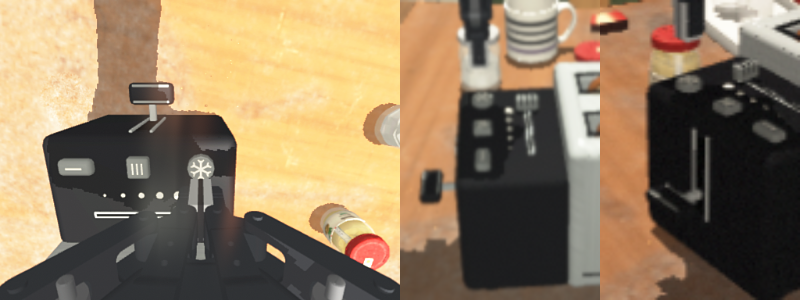

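The lever is down and latched, with the bread lowered. The snowflake key at (201,168) matches the prediction (200,169), and the tip is centred over it. Pressing.

Request:
send_rows([
  {"dx":0.1,"dy":0,"dz":2.5,"ax":0,"ay":0,"az":0,"hand":1},
  {"dx":0.1,"dy":0,"dz":3.5,"ax":0,"ay":0,"az":0,"hand":1},
  {"dx":0.1,"dy":0,"dz":4.0,"ax":0,"ay":0,"az":0,"hand":1},
  {"dx":0.1,"dy":0,"dz":4.3,"ax":0,"ay":0,"az":0,"hand":1},
  {"dx":0.1,"dy":0,"dz":4.6,"ax":0,"ay":0,"az":0,"hand":1},
  {"dx":0.1,"dy":0,"dz":4.8,"ax":0,"ay":0,"az":0,"hand":1},
  {"dx":0.1,"dy":0,"dz":4.8,"ax":0,"ay":0,"az":0,"hand":1},
])

```text
clock: 8.45
eef_pos: [487.8, -77.9, 156.0]
tool_rot: [-3.141, -0.001, -2.942]
force: [-3.3, -1.1, 7.0]
width: -0.1
gripper_force: 3.2
```

Request:
send_rows([
  {"dx":0,"dy":0,"dz":0.1,"ax":0,"ay":0,"az":0,"hand":1},
  {"dx":0,"dy":0,"dz":0.1,"ax":0,"ay":0,"az":0,"hand":1},
])

```text
clock: 8.65
eef_pos: [487.7, -77.9, 155.7]
tool_rot: [-3.141, -0.0, -2.942]
force: [-6.0, -1.4, 13.9]
width: -0.2
gripper_force: 6.6
```

Fully down (force rose past 4 N at z=156). Releasing and withdrawing.

Request:
send_rows([
  {"dx":0,"dy":0,"dz":-0.5,"ax":0,"ay":0,"az":0,"hand":1},
  {"dx":0,"dy":0,"dz":-1.5,"ax":0,"ay":0,"az":0,"hand":1},
  {"dx":0,"dy":0,"dz":-4,"ax":0,"ay":0,"az":0,"hand":1},
  {"dx":0,"dy":0,"dz":-8,"ax":0,"ay":0,"az":0,"hand":1},
  {"dx":3,"dy":0,"dz":-11,"ax":0,"ay":0,"az":0,"hand":1},
  {"dx":3,"dy":0,"dz":-11,"ax":0,"ay":0,"az":0,"hand":1},
  {"dx":3,"dy":0,"dz":-11,"ax":0,"ay":0,"az":0,"hand":1},
])

```text
clock: 9.35
eef_pos: [459.5, -83.4, 265.4]
tool_rot: [-3.141, 0.003, -2.942]
force: [-0.1, 0.3, -0.4]
width: -0.1
gripper_force: 0.0
```

```bash
python3 -c "
from h import *
go(488.4,-77,260,-2.94)
w=save('wrist','w6');d=save('side','d6');s=save('scene','s6')
cv2.imwrite('pics/m6.png',np.hstack([cv2.resize(w['pixels'],(400,300)),cv2.resize(s['pixels'][170:320,200:300],(200,300)),cv2.resize(d['pixels'][170:290,230:310],(200,300))])[:,:,::-1])
print((proj(w,[[488.4,-77,162],[499.3,-131,162],[510.3,-184,162],[539.8,-87.5,173],[540.3,-87,155]])*400/512).round(1).tolist())"
```

```text
t 9.35 eef [459.5 -83.4 265.4] [-3.141e+00  3.000e-03 -2.942e+00] F [-0.1  0.3 -0.4] -> d [-2.96  0.05  0.55] a [-0.001  0.003 -0.002] q [ 0.08  0.32  0.06  1.97 -0.02  0.85  1.92]
[[200.9, 173.8], [153.5, 173.7], [106.9, 173.9], [183.5, 215.5], [184.8, 207.8]]
```

View pics/m6.png

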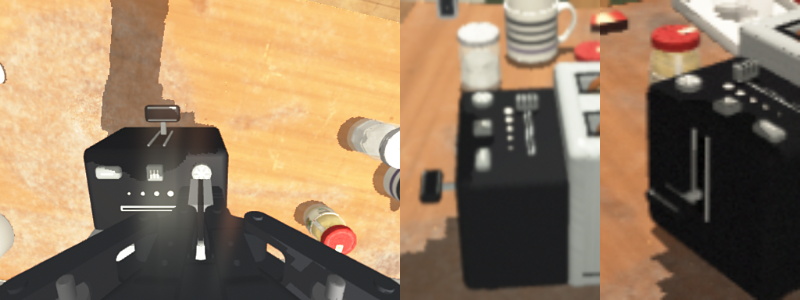

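The final views show the grip at the dark end, the lever down, the round key back up and the toaster and jars where they were. Handing in.

```bash
python3 -c "
from h import *
print(finish_job())"
```

```text
the job is handed in; nothing more can be done
None
```

I pushed the browning slider to the dark stop, latched the lever down and pressed and released the snowflake key, in that order, then handed the job in at about 9.5 s; no verdict came back, but the last pictures show everything in place and nothing else disturbed.

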